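Make up two gear kits on their pin stands

TASK

Make up the two kits for the measuring machine by threading the loose parts over the stands' pins: on the blue stand the large steel gear at the bottom, then the brass spacer, then the black gear on top; on the yellow stand the red pulley at the bottom, then the bearing on top. Lower each part until it lies flat on what is beneath it and let go there, rather than dropping it down the pin. Leave the small black lens that stands between the two stands where it is.

Things in the scene. Friction and masses are not known exactly. Their poses are not given: they have to be found in the camera images.
- steel_gear: Large silver steel spur gear, 66 mm over the teeth, 20 mm thick, about 0.36 kg. Round with a vertical 28 mm through bore, lying flat; origin at the centre of its underside, z up along the bore. To be gripped across the outside from above.
- brass_spacer: Plain yellow brass spacer ring, 44 mm outside diameter, 20 mm thick, about 0.15 kg. Round with a vertical 28 mm through bore, lying flat; origin at the centre of its underside, z up along the bore. To be gripped across the outside from above.
- black_gear: Smaller black plastic spur gear, 52 mm over the teeth, 18 mm thick, about 0.05 kg. Round with a vertical 28 mm through bore, lying flat; origin at the centre of its underside, z up along the bore. To be gripped across the outside from above.
- red_pulley: Red belt pulley with a groove round it, 60 mm outside diameter, 22 mm thick, about 0.10 kg. Round with a vertical 28 mm through bore, lying flat; origin at the centre of its underside, z up along the bore. To be gripped across the outside from above.
- bearing: Ball bearing: dark steel outer ring, white seal, bright inner ring, 50 mm outside diameter, 18 mm thick, about 0.13 kg. Round with a vertical 28 mm through bore, lying flat; origin at the centre of its underside, z up along the bore. To be gripped across the outside from above.
- blue_stand: Blue stand for the three-part kit: 90 mm square, 12 mm thick plate fixed to the table, with an upright steel pin 12 mm in diameter (tapered over its last 6 mm) at its centre; origin at the centre of the plate's underside, on the pin's axis, on the table top, z up. The pin's tip is 62 mm above the table. The finished stack is 70 mm high above the table.
- yellow_stand: Yellow stand for the two-part kit: 90 mm square, 12 mm thick plate fixed to the table, with an upright steel pin 12 mm in diameter (tapered over its last 6 mm) at its centre; origin at the centre of the plate's underside, on the pin's axis, on the table top, z up. The pin's tip is 45 mm above the table. The finished stack is 52 mm high above the table.
- lens: Bystander, to be left alone: small black microscope lens standing loose on the table between the stands, 32 mm in diameter, 40 mm high, with a narrower steel top; origin at the centre of its underside.
Things that resemble listed ones, but are neither listed nor needed, are in the scene too. Of the things that look like the red_pulley, take the one that is farthest to the robot's right at the start.

How it is judged (in metres and radians):
At the end, for the whole second after the job is handed in: Undersides above the stand's underside, each within 4 mm: blue stand steel gear 12, brass spacer 32, black gear 52 mm; yellow stand red pulley 12, bearing 34 mm. Centres within 11 mm of the pin axis, level within 0.12 rad, at rest (under 0.02 m/s) (horizontal distance between each of steel_gear, brass_spacer, black_gear and blue_stand below 0.011 m and z of steel_gear in the frame of blue_stand between 0.008 and 0.016 m and angle between each of steel_gear, brass_spacer, black_gear, red_pulley, bearing's own z axis and vertical below 0.12 rad and linear speed of each of steel_gear, brass_spacer, black_gear, red_pulley, bearing below 0.02 m/s and z of brass_spacer in the frame of blue_stand between 0.028 and 0.036 m and z of black_gear in the frame of blue_stand between 0.048 and 0.056 m and horizontal distance between each of red_pulley, bearing and yellow_stand below 0.011 m and z of red_pulley in the frame of yellow_stand between 0.008 and 0.016 m and z of bearing in the frame of yellow_stand between 0.03 and 0.038 m); the robot touches nothing.
It fails at once if a part is dropped down its pin (faster than 0.6 m/s while threaded on it) ((horizontal distance between steel_gear and blue_stand below 0.0095 m and height (world z) of steel_gear below 0.058 m and linear speed of steel_gear above 0.6 m/s) or (horizontal distance between brass_spacer and blue_stand below 0.0095 m and height (world z) of brass_spacer below 0.058 m and linear speed of brass_spacer above 0.6 m/s) or (horizontal distance between black_gear and blue_stand below 0.0095 m and height (world z) of black_gear below 0.058 m and linear speed of black_gear above 0.6 m/s) or (horizontal distance between red_pulley and yellow_stand below 0.0095 m and height (world z) of red_pulley below 0.041 m and linear speed of red_pulley above 0.6 m/s) or (horizontal distance between bearing and yellow_stand below 0.0095 m and height (world z) of bearing below 0.041 m and linear speed of bearing above 0.6 m/s)).
It fails at once if the lens is pushed more than 20 mm from its place or tipped over (distance of lens from where it was at the start of the episode above 0.02 m or angle between lens's own z axis and vertical above 0.5 rad).
It also fails if it takes over 120 s, if anything falls off the work surface, if the arm or the gripper's body presses on something with over 40 N, if the wrist force passes 120 N, or if a joint passes its speed limit or range.

ROBOT

A 7-joint arm with a two-finger parallel gripper is mounted at the origin on the work surface. World frame = base frame: x ahead of the robot, y to its left, z up, the work surface at z = 0. Lengths are in mm, angles in rad, forces in N, time in s.
With the tool pointing down it reaches from about 400 to 875 mm from the base axis. Payload 4.4 kg.
Tool frame: the origin (TCP) lies midway between the tips of the shut fingers; the grasp point (between the pads) lies 19 mm behind it (ctrl.pinch_z is the distance from the TCP to the grasp point, in mm); z points along the fingers, y is the line along which they close (so a half turn about z gives the same grasp; the last joint's range is limited). The gripper opens to 85 mm and grips with 20 to 120 N. Pads are 22 mm wide; open, the fingers measure 114 mm over their backs; the gripper's body (76 mm by 85 mm) begins 54 mm behind the grasp point. The pads swing forward as they close: fully open they stand 13 mm farther back than shut.
Start: joints at [-1.281, 0.628, 0.038, 1.517, -0.027, 0.996, -0.02], TCP at [226.398, 609.312, 231.313] pointing down, gripper open.
Joint ranges: [-3.06, 3.06], [-0.37, 2.12], [-1.25, 1.32], [0.18, 2.47], [-1.1, 4.24], [0.23, 1.98], [-2.94, 2.94]. Speed limits (rad/s): [2.57, 2.57, 3.14, 3.14, 3.14, 3.14, 3.14].

INTERFACE

Orientations are given as [roll, pitch, yaw] about the fixed x, y, z axes, in that order (R = Rz(yaw) Ry(pitch) Rx(roll)).
In Python, from cell import read_state, cams, order, ctrl gives the robot as it stands.
- The arm moves only by the tool move_arm, never from a script. Its argument "targets" is text: rows parted by semicolons, each of 7 numbers parted by spaces: the gripper's target within -1 to 1 (fully open at 1, half-way at 0, shut at -1), then the shift along the tool's x, y, z in cm, then the turn, a rotation vector about the tool's x, y, z in degrees. A call has 1 to 5 rows; each row shifts and turns the commanded pose from where the row before left it, along the tool's axes as they then stand; what a row does not reach is not made up. A row lasts 1/12 s, in which the tool goes at most 41.7 mm and 7.16 degrees, less where a joint would pass 70% of its speed; a pose out of reach is approached as far as the arm can. A call with a gripper value outside its range is refused whole. The fingers move at their own pace and stop on an object; the grip force is fixed at half the most. Time passes only in rows, so rows that do not move let the fingers close. It gives the time, the measured TCP pose, the force, the opening and the grip force at its end, in the units of the state.
- read_state(): the state, without advancing time (a new reading comes with each control period).
- cams.get_image(name): name is "scene" or "top" or "wrist"; returns a dict with "color" (420x560x3 uint8, red, green, blue), "fovy" (degrees; the focal length in pixels is half the picture's height over the tangent of half this angle, whatever the lens; pixels are square), "cx", "cy" (the principal point, pixels), "rvec" (rotation vector, rad) and "tvec" (3), from world to camera coordinates, as OpenCV has them. Camera axes: x right, y down, z forward; pixel columns grow to the right and rows downward; lengths in mm; the calibration is good to about 2 mm. A picture is of the moment at which its call begins. There is no depth.
- order.finish_job(): hands the job in; it is judged then, once.
The state is a dict: "clock": time; "qpos": joint angles; "qd": joint speeds; "tau": joint torques, N m; "eef_pos": TCP position; "tool_rot": TCP orientation; "force": force on the tool from outside, world axes, zero at the start; "torque": the same for the moment, N m; "width": finger opening in mm; "gripper_force": force on a finger pad.
Only numpy, scipy, OpenCV 4.12 (cv2) and the standard library are available. Lean on these libraries where they do the work, as an engineer would, in place of code of your own. Each camera call takes 0.05 s, during which the arm holds its last target. There are 200 camera calls.

## Working session

There is one attempt and no reset: what is moved stays moved. The work goes in short steps, Python scripts to look and compute and a tool call to move; the robot and the scene stay as the last step left them, time stands still between calls to the robot, and variables do not carry over. Pictures are saved under pics/ and viewed, at most 18 in all, crops included, and the job is handed in when it is done.

Besides the shell and the picture viewer there is one more tool, called after ">>>" as name(argument=value, ...), one argument or row to a line, values as JSON. move_arm: Moves the arm, as the interface text tells. Its arguments: {"type":"object","properties":{"targets":{"type":"string"}},"required":["targets"]}

```bash
mkdir -p pics; cat > h.py <<'E'
import numpy as np, cv2
from cell import read_state, cams, order, ctrl
def grab(n,f=None):
    d=cams.get_image(n)
    if f: cv2.imwrite('pics/'+f,cv2.cvtColor(d['color'],cv2.COLOR_RGB2BGR))
    np.save('pics/last_%s.npy'%n,d,allow_pickle=True); return d
def last(n): return np.load('pics/last_%s.npy'%n,allow_pickle=True).item()
def cast(d,u,v,z):
    f=d['color'].shape[0]/2/np.tan(np.radians(d['fovy'])/2)
    R=cv2.Rodrigues(np.array(d['rvec'],float))[0];t=np.array(d['tvec'],float).ravel()
    c=-R.T@t; r=R.T@np.array([(u-d['cx'])/f,(v-d['cy'])/f,1])
    return c+r*(z-c[2])/r[2]
def proj(d,p):
    f=d['color'].shape[0]/2/np.tan(np.radians(d['fovy'])/2)
    R=cv2.Rodrigues(np.array(d['rvec'],float))[0];q=R@np.array(p,float)+np.array(d['tvec'],float).ravel()
    return q[:2]/q[2]*f+[d['cx'],d['cy']]
E
python3 - <<'E'
from h import *
for n in ['scene','top']:
    d=grab(n,n+'0.png'); print(n,d['fovy'],d['cx'],d['cy'],cast(d,280,210,0),-cv2.Rodrigues(np.array(d['rvec'],float))[0].T@np.array(d['tvec']).ravel())
s=read_state();print(s)
E
```

```text
scene 50.05412127650117 280.80543876186687 207.76929285143567 [502.84133114 -18.20614741   0.        ] [1134.29199938  -96.66067113  752.84711668]
top 50.274214777194665 288.5639086473998 207.95348891885138 [504.53829931  -1.68835396   0.        ] [ 467.62507513   14.61127423 1021.51373789]
{'clock': 0.1, 'qpos': array([-1.28081883,  0.62930241,  0.03844502,  1.51828926, -0.02699838,
        0.99625872, -0.01999831]), 'qd': array([ 0.00099086, -0.00115821,  0.0014177 , -0.00190621, -0.00067302,
        0.00236388, -0.00062473]), 'tau': array([ 2.31140955e-03, -5.64538336e+01,  1.23026960e+00, -1.93978286e+01,
        1.12002832e-02,  5.31955171e-03, -5.63572101e-06]), 'eef_pos': array([226.18396148, 608.77688345, 230.44261974]), 'tool_rot': array([-3.13985307e+00,  2.19120961e-05,  2.78581706e+00]), 'force': array([-0.316994  ,  0.44727354,  0.20997236]), 'torque': array([ 0.02834133, -0.02070497,  0.05750557]), 'gripper_force': 0.0, 'width': 85.54334382152936}
```

View pics/top0.png

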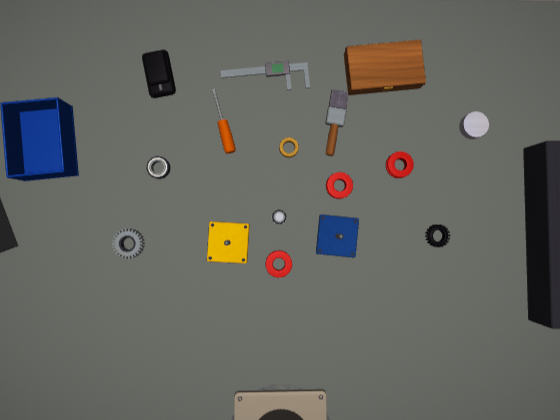

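View pics/scene0.png

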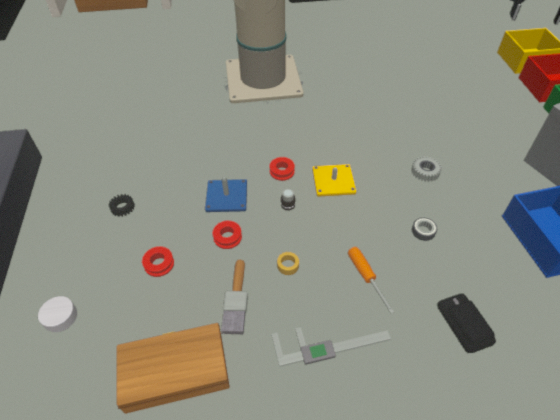

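Look-alikes in top0: red rings at (400,165), (340,185), (279,264). By the description, the rightmost in robot terms (image right = −y) is (400,165). The other parts are each unique: steel gear (128,243), brass ring (289,147), black gear (437,236), bearing (158,167). The lens is at (279,217), and the white cap at (475,125) is not needed. I'll measure and check the pulley in a crop.

```bash
cat >> h.py <<'E'
def blob(d,u,v,thr=28,rad=40):
    im=d['color'].astype(int); bg=np.median(im.reshape(-1,3),0)
    m=(np.abs(im-bg).max(2)>thr).astype(np.uint8)
    m=cv2.morphologyEx(m,cv2.MORPH_CLOSE,np.ones((3,3),np.uint8))
    cs=cv2.findContours(m,cv2.RETR_EXTERNAL,cv2.CHAIN_APPROX_NONE)[0]
    cs=[c for c in cs if cv2.contourArea(c)>60 and -cv2.pointPolygonTest(c,(float(u),float(v)),True)<rad]
    c=min(cs,key=lambda c:-cv2.pointPolygonTest(c,(float(u),float(v)),True))
    M=cv2.moments(c); return np.array([M['m10']/M['m00'],M['m01']/M['m00']]),cv2.boundingRect(c)
E
python3 - <<'E'
from h import *
t,s=last('top'),last('scene')
for n,a,b,z in [('steel',(128,243),(427,168),11),('brass',(289,147),(288,263),11),('black',(437,236),(122,205),10),('pulley',(400,165),(158,261),12),('bearing',(158,167),(425,228),10),('blue',(350,245),(240,203),6),('yellow',(220,250),(325,187),6),('lens',(279,217),(288,200),20)]:
    p,bb=blob(t,*a);q,b2=blob(s,*b)
    print(n,p.round(1),bb,cast(t,*p,z)[:2].round(),cast(s,*q,z)[:2].round(),q.round(),b2)
c=t['color'][150:285,300:460]
cv2.imwrite('pics/crop1.png',cv2.resize(t['color'][130:290,260:460],None,fx=4,fy=3.75,interpolation=cv2.INTER_CUBIC)[:,:,::-1])
E
```

```text
steel [128.4 242.9] (112, 229, 33, 29) [432. 336.] [425. 341.] [427. 166.] (420, 161, 15, 10)
brass [288.4 146.9] (279, 137, 20, 21) [648. -21.] [649. -23.] [288. 263.] (277, 252, 22, 23)
black [437.2 235.1] (425, 224, 25, 23) [ 445. -360.] [ 448. -362.] [121. 205.] (108, 194, 27, 23)
pulley [399.3 164.3] (385, 151, 29, 27) [ 608. -275.] [ 610. -276.] [158. 261.] (141, 246, 33, 31)
bearing [157.9 167.2] (146, 156, 24, 23) [602. 273.] [606. 269.] [424. 229.] (411, 219, 26, 22)
blue [337.1 235.5] (316, 214, 43, 44) [ 446. -131.] [ 449. -132.] [226. 195.] (205, 179, 42, 34)
yellow [227.7 242. ] (207, 221, 43, 43) [433. 117.] [436. 115.] [333. 180.] (312, 164, 45, 33)
lens [278.6 216.7] (271, 210, 16, 14) [489.   2.] [495.  -0.] [288. 200.] (280, 190, 16, 21)
```

View pics/crop1.png

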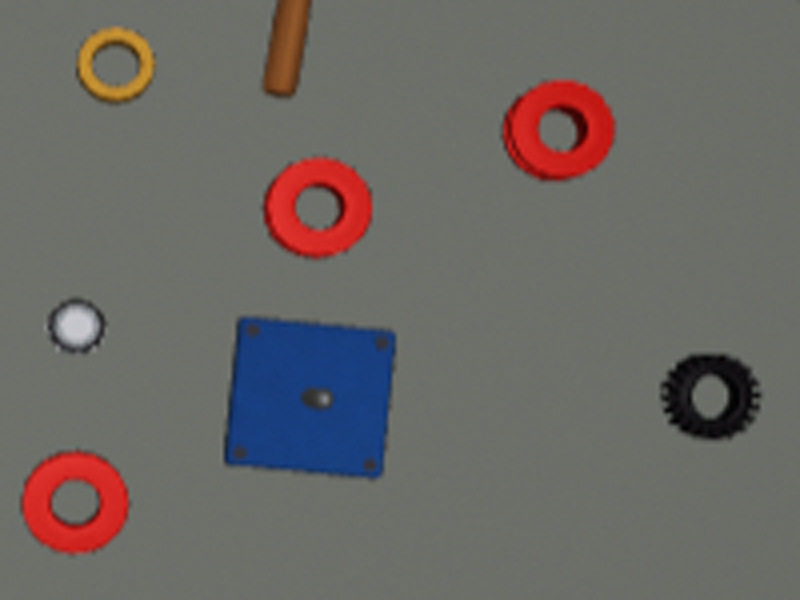

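The rightmost red ring, crop (560,130), shows the belt groove, so it is the one to take. The blue pin is at crop (317,398). I'll set out for the steel gear while turning the tool so it closes along x.

>>> move_arm(
  targets="1 -2.86 -1.84 0 0 0 7; 1 -3.06 -1.47 0 0 0 7; 1 -3.22 -1.09 0 0 0 7; 1 -3.33 -0.69 0 0 0 7; 1 -3.39 -0.28 0 0 0 7",
)

```text
clock: 0.52
eef_pos: [329.0, 471.8, 231.0]
tool_rot: [-3.141, 0.0, 2.169]
force: [0.1, 0.6, -0.1]
width: 85.4
gripper_force: 0.0
```

>>> move_arm(
  targets="1 -3.4 0.14 0 0 0 7; 1 -3.36 0.55 0 0 0 7; 1 -3.26 0.95 0 0 0 7; 1 -3.12 1.32 0 0 0 7; 1 -2.94 1.72 0 0 0 7",
)

```text
clock: 0.93
eef_pos: [430.8, 335.9, 231.1]
tool_rot: [-3.141, 0.0, 1.558]
force: [0.2, 0.2, -1.0]
width: 85.4
gripper_force: 0.0
```

```bash
python3 - <<'E'
from h import *
d=grab('wrist','w1.png'); s=read_state(); print(s['eef_pos'],s['tool_rot'],s['qpos'],d['cx'],d['cy'],d['fovy'])
print(proj(d,(430,338,20)), -cv2.Rodrigues(np.array(d['rvec'],float))[0].T@np.array(d['tvec']).ravel())
E
```

```text
[436.37952786 328.15342782 231.65508353] [3.13725114 0.00503232 1.54290548] [-0.964844    0.50475787  0.39559098  1.81752832 -0.23827618  0.86629081
 -0.48633925] 276.21957428812914 211.9369870877558 62.0993497661143
[274.9842573  177.89674616] [432.27721887 414.54725915 373.17919962]
```

View pics/w1.png

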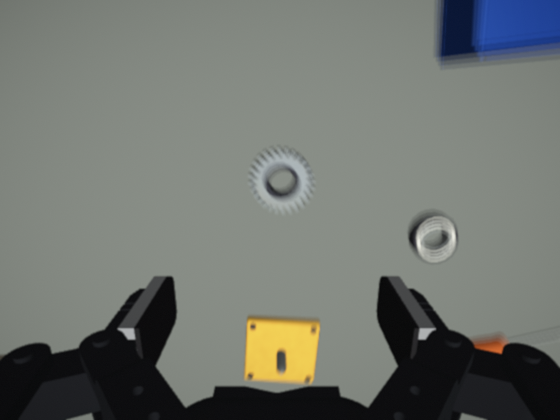

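The wrist view shows the gear at (281,180), blurred because the arm was still settling. I'll measure again at rest.

>>> move_arm(
  targets="1 0 0 0 0 0 0; 1 0 0 0 0 0 0; 1 0 0 0 0 0 0",
)

```text
clock: 1.23
eef_pos: [429.4, 338.5, 231.0]
tool_rot: [-3.14, -0.0, 1.566]
force: [-0.0, 0.3, -0.4]
width: 85.4
gripper_force: 0.0
```

```bash
cat >> h.py <<'E'
def bore(d,p,r=45):
    """centre of a part seen near world point p (x,y,ztop): moments of the bright/dark ring region about the guess"""
    u,v=proj(d,p); return u,v
E
python3 - <<'E'
from h import *
d=grab('wrist','w2.png'); s=read_state(); print(s['eef_pos'],s['tool_rot'],s['qd'].round(3))
q=proj(d,(432,337,20))
for thr in (20,28): 
    p,bb=blob(d,*q,thr=thr); print(p,bb,cast(d,*p,12))
y,bb=blob(d,*proj(d,(434,117,12)),thr=60); print(y,bb,cast(d,*y,11))
be,bb=blob(d,*proj(d,(604,271,12)),thr=28); print(be,bb,cast(d,*be,10))
E
```

```text
[429.25762314 338.69544762 230.98655967] [-3.14046736e+00 -3.83483564e-04  1.56700663e+00] [-0.004  0.     0.002 -0.     0.002 -0.001 -0.001]
[280.36659412 179.09643395] (249, 147, 64, 66) [434.08646245 337.67044181  12.        ]
[280.3584961  178.64912898] (249, 147, 64, 65) [434.07860728 338.15142004  12.        ]
[281.4969711 348.6087896] (246, 316, 74, 67) [435.19867577 122.03629552  11.        ]
[432.45877826 234.89100529] (408, 212, 50, 47) [603.79404696 272.90469809  10.        ]
```

>>> move_arm(
  targets="1 -0.05 0.4 4 0 0 0; 1 0 0 4 0 0 0; 1 0 0 4 0 0 0; 1 0 0 4 0 0 0; 1 0 0 4 0 0 0",
)

```text
clock: 1.7
eef_pos: [433.3, 338.5, 29.6]
tool_rot: [-3.141, -0.001, 1.567]
force: [0.1, 2.1, 0.3]
width: 85.3
gripper_force: 0.0
```

>>> move_arm(
  targets="1 0 0 1.1 0 0 0; 1 0 0 1.1 0 0 0; 1 0 0 1.1 0 0 0; 1 0 0 0 0 0 0; 1 0 0 0 0 0 0",
)

```text
clock: 2.12
eef_pos: [435.1, 337.6, -0.6]
tool_rot: [3.14, -0.001, 1.564]
force: [0.3, 0.1, -0.5]
width: 85.5
gripper_force: 0.0
```

```bash
python3 - <<'E'
from h import *
d=grab('wrist','w3.png'); s=read_state(); print(s['eef_pos'],s['tool_rot'],s['force'])
E
```

```text
[ 4.35323353e+02  3.37721946e+02 -2.27860242e-01] [ 3.13953610e+00 -1.74725294e-03  1.56435039e+00] [ 0.51788567 -0.06873562 -1.02700713]
```

View pics/w3.png

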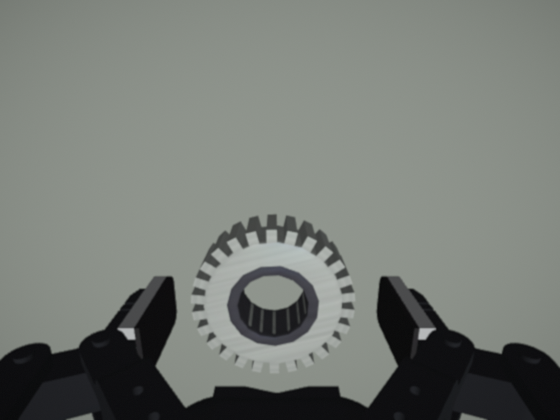

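The gear sits between the pads, centred at (273,302). Closing now.

>>> move_arm(
  targets="-1 0 0 0 0 0 0; -1 0 0 0 0 0 0; -1 0 0 0 0 0 0; -1 0 0 0 0 0 0; -1 0 0 0 0 0 0",
)

```text
clock: 2.58
eef_pos: [434.6, 337.5, 0.3]
tool_rot: [3.141, -0.002, 1.563]
force: [-1.9, -0.5, 10.0]
width: 63.1
gripper_force: 64.6
```

>>> move_arm(
  targets="-1 0 0 -2 0 0 0; -1 0 0 -2.5 0 0 0; -1 0 0 -3 0 0 0; -1 0 0 -2.5 0 0 0; -1 0 0 0 0 0 0",
)

```text
clock: 3.0
eef_pos: [437.0, 338.6, 103.2]
tool_rot: [3.135, -0.006, 1.564]
force: [0.7, 1.3, -3.3]
width: 62.4
gripper_force: 69.6
```

```bash
python3 - <<'E'
from h import *
d=grab('wrist','w4.png'); s=read_state(); print(s['eef_pos'],s['tool_rot'],s['force'])
E
```

```text
[435.89650127 338.10997143 101.02937872] [ 3.1370753  -0.00385993  1.5642983 ] [-0.46739913 -0.01945839 -3.81768062]
```

View pics/w4.png

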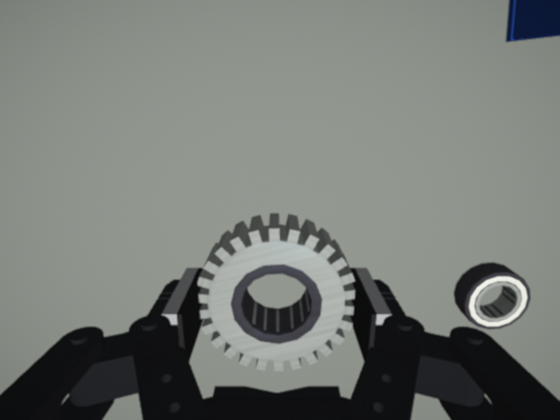

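The gear is held, with its bore at (276,303). Next I'll find the pin bases and tips, and the gear's offset in the hand.

```bash
python3 - <<'E'
from h import *
w=last('wrist'); print('gear', cast(w,276,302,121))
for n,(x,y),h in [('blue',(447,-131),62),('yel',(434,116),45)]:
  for cam in ('top','scene'):
    d=last(cam); im=d['color'].astype(int)
    u,v=proj(d,(x,y,12)).round().astype(int)
    m=np.zeros(im.shape[:2],np.uint8); k=20
    sub=im[v-k:v+k,u-k:u+k]
    sat=sub.max(2)-sub.min(2); q=(sat<60).astype(np.uint8); 
    N,l,st,ce=cv2.connectedComponentsWithStats(q)
    for i in range(1,N):
      if np.hypot(*(ce[i]-k))<14 and st[i,4]>5: print(n,cam,st[i,:2]+[u-k,v-k],st[i,2:],(ce[i]+[u-k,v-k]).round(1),'guess base',proj(d,(x,y,12)).round(1),'tip',proj(d,(x,y,h)).round(1), 'mid-cast',cast(d,*(ce[i]+[u-k,v-k]),(12+h)/2).round(1))
E
```

```text
gear [437.21317469 338.68895664 121.        ]
blue top [335 233] [ 9  6 39] [338.9 235.8] guess base [337.4 235. ] tip [340.7 235.4] mid-cast [ 445.8 -130.7   37. ]
blue scene [206 173] [ 40  27 438] [223.6 179.6] guess base [226.5 193.1] tip [224.2 177.4] mid-cast [ 428.9 -133.8   37. ]
yel top [224 241] [ 6  4 20] [226.6 242.4] guess base [227.7 241.5] tip [226.2 242. ] mid-cast [432.7 116.9  28.5]
yel scene [332 168] [ 5 11 40] [334.2 173.1] guess base [333.9 177.6] tip [335.1 167.3] mid-cast [435.7 115.   28.5]
```

>>> move_arm(
  targets="-1 -2.5 0.1 0 0 0 -0.4; -1 -3.7 0.1 0 0 0 0; -1 -4 0.1 0 0 0 0; -1 -4 0.1 0 0 0 0; -1 -4 0.1 0 0 0 0",
)

```text
clock: 3.47
eef_pos: [437.9, 153.1, 97.3]
tool_rot: [-3.14, 0.001, 1.572]
force: [0.7, -0.5, -3.5]
width: 63.0
gripper_force: 69.6
```

>>> move_arm(
  targets="-1 -4 0.1 0 0 0 0; -1 -4 0.1 0 0 0 0; -1 -4 0.1 0 0 0 0; -1 -4 0.1 0 0 0 0; -1 -4 0.1 0 0 0 0",
)

```text
clock: 3.88
eef_pos: [443.1, -46.8, 97.4]
tool_rot: [-3.14, -0.0, 1.571]
force: [1.8, -0.6, -3.0]
width: 62.9
gripper_force: 69.6
```

>>> move_arm(
  targets="-1 -4 0 0 0 0 0; -1 -3 0 0 0 0 0; -1 -1.7 0 0 0 0 0; -1 0 0 0 0 0 0; -1 0 0 0 0 0 0",
)

```text
clock: 4.3
eef_pos: [443.2, -133.1, 97.4]
tool_rot: [-3.14, -0.0, 1.568]
force: [0.8, 1.1, -2.7]
width: 63.2
gripper_force: 69.6
```

```bash
python3 - <<'E'
from h import *
s=read_state(); print(s['eef_pos'],s['tool_rot'],s['force'])
a=grab('top');b=grab('scene')
im=[]
for d in (a,b):
    u,v=proj(d,(446,-131,80)).astype(int); im.append(cv2.resize(d['color'][max(0,v-40):v+40,u-40:u+40],(400,400),interpolation=cv2.INTER_CUBIC))
cv2.imwrite('pics/c2.png',np.hstack(im)[:,:,::-1])
E
```

```text
[ 443.22980846 -133.07430353   97.43120644] [-3.13970560e+00 -4.62776240e-04  1.56799599e+00] [ 0.82274864  1.05698365 -2.73846187]
```

View pics/c2.png

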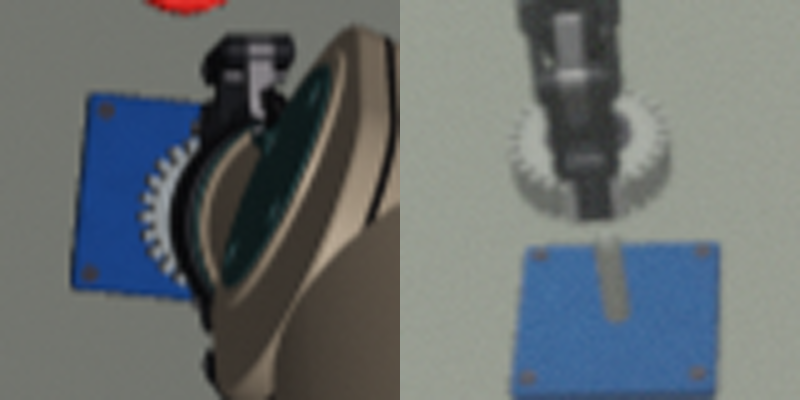

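>>> move_arm(
  targets="-1 0.1 0.23 1.5 0 0 0.1; -1 0 0 1.5 0 0 0; -1 0 0 1.5 0 0 0; -1 0 0 1.5 0 0 0; -1 0 0 1 0 0 0",
)

```text
clock: 4.82
eef_pos: [446.2, -129.1, 26.9]
tool_rot: [-3.14, -0.001, 1.572]
force: [0.4, 1.1, -2.6]
width: 62.8
gripper_force: 69.5
```

>>> move_arm(
  targets="-1 0 0 0.5 0 0 0; -1 0 0 0.4 0 0 0; -1 0 0 0.2 0 0 0; -1 0 0 0.1 0 0 0; -1 0 0 0 0 0 0",
)

```text
clock: 5.23
eef_pos: [446.8, -130.1, 16.2]
tool_rot: [-3.14, -0.0, 1.571]
force: [-0.1, 0.1, -3.8]
width: 62.7
gripper_force: 69.5
```

Threaded without contact, so I'll creep down the rest.

>>> move_arm(
  targets="-1 0 0 0.15 0 0 0; -1 0 0 0.1 0 0 0; -1 0 0 0.05 0 0 0; -1 0 0 0.05 0 0 0; -1 0 0 0 0 0 0",
)

```text
clock: 5.65
eef_pos: [446.8, -131.1, 13.0]
tool_rot: [-3.141, -0.0, 1.569]
force: [-0.1, -0.4, -3.3]
width: 62.8
gripper_force: 69.5
```

>>> move_arm(
  targets="-1 0 0 0.1 0 0 0; -1 0 0 0.05 0 0 0; -1 0 0 0.05 0 0 0; -1 0 0 0 0 0 0; -1 0 0 0 0 0 0",
)

```text
clock: 6.07
eef_pos: [446.9, -131.2, 12.3]
tool_rot: [3.141, -0.001, 1.569]
force: [-2.0, 0.7, 13.5]
width: 63.1
gripper_force: 71.5
```

>>> move_arm(
  targets="1 0 0 0 0 0 0; 1 0 0 0 0 0 0; 1 0 0 0 0 0 0; 1 0 0 0 0 0 0; 1 0 0 -1 0 0 0",
)

```text
clock: 6.48
eef_pos: [445.9, -131.0, 20.0]
tool_rot: [-3.139, -0.001, 1.569]
force: [-0.4, -0.1, 0.0]
width: 85.3
gripper_force: 0.0
```

>>> move_arm(
  targets="1 0 0 -4 0 0 0; 1 0 0 -4 0 0 0; 1 1.6 3 -2 0 0 0; 1 1.9 3.5 0 0 0 0; 1 1.9 3.5 0 0 0 0",
)

```text
clock: 6.9
eef_pos: [548.9, -77.0, 123.1]
tool_rot: [3.138, 0.0, 1.568]
force: [1.3, -0.8, -0.2]
width: 85.5
gripper_force: 0.0
```

>>> move_arm(
  targets="1 1.9 3.4 0 0 0 0; 1 1.9 3.4 0 0 0 0; 1 1.8 3.3 0 0 0 0; 1 0 0 0 0 0 0; 1 0 0 0 0 0 0",
)

```text
clock: 7.32
eef_pos: [649.1, -19.3, 119.9]
tool_rot: [-3.141, -0.0, 1.573]
force: [-0.1, -1.1, -0.7]
width: 85.3
gripper_force: 0.0
```

```bash
python3 - <<'E'
from h import *
s=read_state(); print(s['eef_pos'],s['tool_rot'],s['force'])
d=grab('wrist','w5.png');t=grab('top');b=grab('scene')
p,bb=blob(d,*proj(d,(648,-21,12)),thr=40); print(p,bb,cast(d,*p,12))
p=proj(t,(447,-131,32)).astype(int);q=proj(b,(447,-131,32)).astype(int)
cv2.imwrite('pics/c3.png',np.hstack([cv2.resize(x['color'][v-30:v+30,u-30:u+30],(360,360),interpolation=cv2.INTER_CUBIC) for x,(u,v) in ((t,p),(b,q))])[:,:,::-1])
E
```

```text
[649.07484699 -19.3086233  119.86195749] [-3.14107682e+00 -3.60081636e-04  1.57345095e+00] [-0.09405263 -1.12640826 -0.68241087]
[275.12056348 212.99609709] (246, 182, 59, 62) [648.67747748 -21.69857955  12.        ]
```

View pics/c3.png

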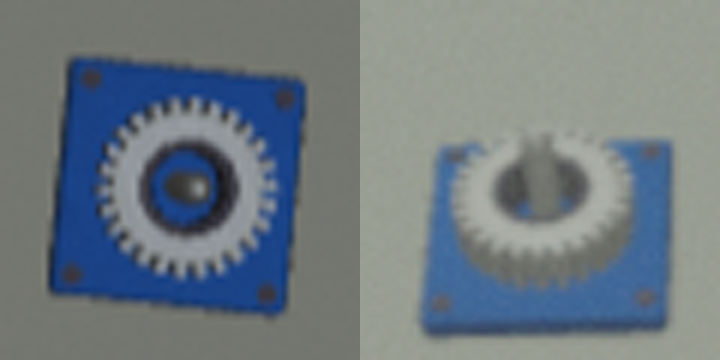

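The steel gear lies flat and centred round the pin (crop (187,187)). Next the brass spacer.

>>> move_arm(
  targets="1 -0.22 0 3.5 0 0 0; 1 0 0 3.5 0 0 0; 1 0 0 2.5 0 0 0; 1 0 0 1.5 0 0 0; 1 0 0 0.9 0 0 0",
)

```text
clock: 7.88
eef_pos: [646.0, -24.7, 0.2]
tool_rot: [-3.138, -0.0, 1.567]
force: [0.4, 0.4, -0.0]
width: 85.5
gripper_force: 0.0
```

>>> move_arm(
  targets="1 0 0 0 0 0 0; -1 0 0 0 0 0 0; -1 0 0 0 0 0 0; -1 0 0 0 0 0 0; -1 0 0 0 0 0 0",
)

```text
clock: 8.3
eef_pos: [649.0, -23.8, 3.9]
tool_rot: [3.14, -0.0, 1.57]
force: [-1.9, 0.9, 7.5]
width: 41.6
gripper_force: 59.8
```

>>> move_arm(
  targets="-1 0 0 0 0 0 0; -1 0 0 0 0 0 0; -1 0 0 0 0 0 0",
)

```text
clock: 8.55
eef_pos: [649.0, -23.8, 4.0]
tool_rot: [3.139, -0.0, 1.57]
force: [-2.0, 0.6, 7.5]
width: 41.4
gripper_force: 60.2
```

>>> move_arm(
  targets="-1 0 0 -2 0 0 0; -1 0 0 -3 0 0 0; -1 0 0 -3 0 0 0; -1 0 0 -2.5 0 0 0; -1 0 0 0 0 0 0",
)

```text
clock: 8.97
eef_pos: [651.8, -24.6, 113.2]
tool_rot: [3.132, 0.001, 1.569]
force: [0.8, -0.1, -0.6]
width: 41.3
gripper_force: 61.5
```

```bash
python3 - <<'E'
from h import *
s=read_state(); print(s['eef_pos'],s['tool_rot'],s['force'])
d=grab('wrist','w6.png')
h=cv2.cvtColor(d['color'],cv2.COLOR_RGB2HSV); m=cv2.inRange(h,(12,90,60),(32,255,255))
cs=cv2.findContours(m,0,2)[0];c=max(cs,key=cv2.contourArea);print(cv2.boundingRect(c),cv2.fitEllipse(c))
e=cv2.fitEllipse(c)[0];print(cast(d,*e,s['eef_pos'][2]-4+14))
E
```

```text
[651.80175956 -24.56247147 113.1751613 ] [3.13164061e+00 7.30133744e-04 1.56934922e+00] [ 0.75872648 -0.09298468 -0.63360491]
(225, 230, 105, 109) ((279.0869140625, 287.3901062011719), (102.48836517333984, 117.30982208251953), 145.6490936279297)
[653.31692872 -22.13614624 123.1751613 ]
```

View pics/w6.png

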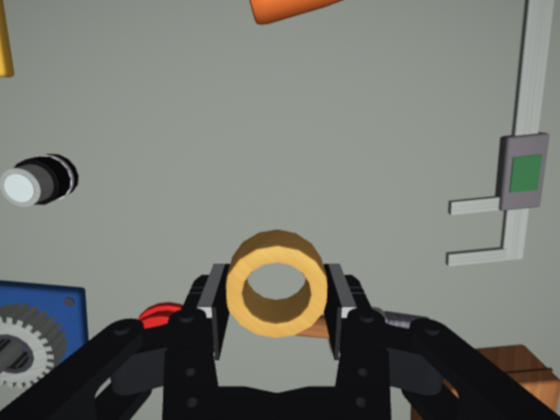

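The spacer is held level, centred at (278,287). Carrying it to the blue stand.

>>> move_arm(
  targets="-1 -1.5 -2.8 0 0 0 0; -1 -2 -3.6 0 0 0 0; -1 -2 -3.6 0 0 0 0; -1 -2 -3.6 0 0 0 0; -1 -2 -3.6 0 0 0 0",
)

```text
clock: 9.43
eef_pos: [473.2, -118.5, 106.3]
tool_rot: [-3.139, -0.0, 1.57]
force: [0.9, -0.9, -1.2]
width: 41.8
gripper_force: 61.4
```

>>> move_arm(
  targets="-1 -1.4 -3 0 0 0 0; -1 0 0 0 0 0 0; -1 0 0 0 0 0 0; -1 0 0 0 0 0 0",
)

```text
clock: 9.77
eef_pos: [446.5, -132.1, 106.7]
tool_rot: [3.142, -0.0, 1.569]
force: [0.6, 0.5, -1.6]
width: 41.2
gripper_force: 61.5
```

>>> move_arm(
  targets="-1 -0.05 -0.05 1.5 0 0 0; -1 0 0 1.7 0 0 0; -1 0 0 1.5 0 0 0; -1 0 0 1.2 0 0 0; -1 0 0 0.5 0 0 0",
)

```text
clock: 10.18
eef_pos: [446.1, -131.6, 41.2]
tool_rot: [-3.14, -0.001, 1.572]
force: [0.3, -0.2, -0.6]
width: 41.1
gripper_force: 61.5
```

>>> move_arm(
  targets="-1 0 0 0.2 0 0 0; -1 0 0 0.1 0 0 0; -1 0 0 0 0 0 0; -1 0 0 0 0 0 0",
)

```text
clock: 10.52
eef_pos: [445.9, -132.9, 40.4]
tool_rot: [3.141, 0.0, 1.57]
force: [0.6, -0.2, -1.4]
width: 41.5
gripper_force: 61.5
```

>>> move_arm(
  targets="-1 0 0 0.15 0 0 0; -1 0 0 0.1 0 0 0; -1 0 0 0.05 0 0 0; -1 0 0 0 0 0 0; -1 0 0 0 0 0 0",
)

```text
clock: 10.93
eef_pos: [445.3, -132.9, 37.0]
tool_rot: [-3.141, -0.0, 1.569]
force: [-0.6, -0.6, -1.3]
width: 41.5
gripper_force: 61.5
```

>>> move_arm(
  targets="-1 0 0 0.05 0 0 0; -1 0 0 0.05 0 0 0; -1 0 0 0.05 0 0 0; -1 0 0 0 0 0 0; -1 0 0 0 0 0 0",
)

```text
clock: 11.35
eef_pos: [445.3, -132.9, 35.9]
tool_rot: [3.141, -0.0, 1.569]
force: [-0.9, 0.5, 5.2]
width: 41.4
gripper_force: 62.2
```

Contact. Release, then go to the black gear.

>>> move_arm(
  targets="1 0 0 0 0 0 0; 1 0 0 0 0 0 0; 1 0 0 0 0 0 0; 1 0 0 0 0 0 0; 1 0 0 -1 0 0 0",
)

```text
clock: 11.77
eef_pos: [444.4, -132.6, 44.5]
tool_rot: [-3.139, -0.001, 1.569]
force: [0.6, -0.1, 0.4]
width: 85.9
gripper_force: 0.0
```

>>> move_arm(
  targets="1 0 0 -3.5 0 0 0; 1 0 0 -4 0 0 0; 1 -3.9 0 0 0 0 0; 1 -3.9 0 0 0 0 0; 1 -3.9 0 0 0 0 0",
)

```text
clock: 12.18
eef_pos: [446.5, -249.7, 121.4]
tool_rot: [3.14, 0.0, 1.575]
force: [-0.6, -0.1, 0.4]
width: 85.2
gripper_force: 0.0
```

>>> move_arm(
  targets="1 -3.9 0 0 0 0 0; 1 -3.9 0 0 0 0 0; 1 -3.3 0 0 0 0 0; 1 0 0 0 0 0 0; 1 0 0 0 0 0 0",
)

```text
clock: 12.6
eef_pos: [443.8, -363.2, 120.2]
tool_rot: [-3.141, 0.001, 1.565]
force: [-0.1, 0.8, -0.1]
width: 85.7
gripper_force: 0.0
```

```bash
python3 - <<'E'
from h import *
s=read_state(); print(s['eef_pos'],s['tool_rot'],s['force'])
d=grab('wrist','w7.png');t=grab('top');b=grab('scene')
p,bb=blob(d,*proj(d,(446,-361,12)),thr=40); print(p,bb,cast(d,*p,11))
p=proj(t,(447,-131,45)).astype(int);q=proj(b,(447,-131,45)).astype(int)
cv2.imwrite('pics/c4.png',np.hstack([cv2.resize(x['color'][v-30:v+30,u-30:u+30],(360,360),interpolation=cv2.INTER_CUBIC) for x,(u,v) in ((t,p),(b,q))])[:,:,::-1])
E
```

```text
[ 443.83059997 -363.2402304   120.24086972] [-3.14073362e+00  9.88188234e-04  1.56531732e+00] [-0.0788644   0.83289266 -0.10266728]
[279.69299812 203.97289005] (245, 168, 71, 73) [ 446.88310565 -359.08141104   11.        ]
```

View pics/c4.png

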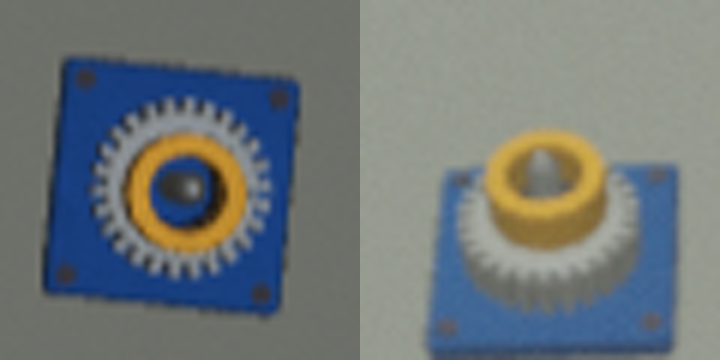

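The spacer lies flat on the gear, round the pin (crop (187,190)). Now the black gear.

>>> move_arm(
  targets="1 0.37 0.27 3.5 0 0 -0.3; 1 0 0 3.5 0 0 0; 1 0 0 2.5 0 0 0; 1 0 0 1.5 0 0 0; 1 0 0 0.8 0 0 0",
)

```text
clock: 13.17
eef_pos: [447.1, -354.1, 0.2]
tool_rot: [-3.138, -0.004, 1.577]
force: [-0.1, 0.5, -0.3]
width: 85.2
gripper_force: 0.0
```

>>> move_arm(
  targets="1 0 0 0 0 0 0; -1 0 0 0 0 0 0; -1 0 0 0 0 0 0; -1 0 0 0 0 0 0; -1 0 0 0 0 0 0",
)

```text
clock: 13.58
eef_pos: [448.5, -357.6, 4.6]
tool_rot: [3.14, 0.001, 1.575]
force: [-0.5, 1.3, 9.4]
width: 49.4
gripper_force: 60.5
```

>>> move_arm(
  targets="-1 0 0 0 0 0 0; -1 0 0 -2 0 0 0; -1 0 0 -3 0 0 0; -1 0 0 -4 0 0 0; -1 0 0 -3 0 0 0",
)

```text
clock: 14.0
eef_pos: [448.0, -357.7, 125.6]
tool_rot: [3.14, 0.001, 1.574]
force: [1.2, -1.6, -0.0]
width: 49.5
gripper_force: 62.3
```

```bash
python3 - <<'E'
from h import *
s=read_state(); print(s['eef_pos'],s['tool_rot'],s['force'])
d=grab('wrist','w8.png')
g=d['color'].max(2); c=d['color']; cv2.imwrite('pics/w8c.png',c[180:400,130:430,::-1])
E
```

```text
[ 447.96375678 -357.74800237  125.5745101 ] [3.14018717e+00 1.32877785e-03 1.57404175e+00] [ 1.15110468 -1.59890933 -0.03548365]
```

View pics/w8c.png

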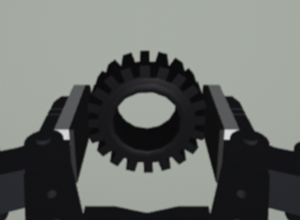

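The black gear is held level. Carrying it to the blue stand.

>>> move_arm(
  targets="-1 2.5 -0.1 0 0 0 0.2; -1 4 0 0 0 0 0; -1 4 0 0 0 0 0; -1 4 0 0 0 0 0; -1 4 0 0 0 0 0",
)

```text
clock: 14.47
eef_pos: [446.5, -170.6, 123.2]
tool_rot: [3.14, -0.0, 1.57]
force: [0.6, 1.0, -0.5]
width: 49.3
gripper_force: 62.3
```

>>> move_arm(
  targets="-1 3 0 0 0 0 0; -1 1.3 0 0 0 0 0; -1 0 0 0 0 0 0; -1 0 0 0 0 0 0; -1 0 0 0 0 0 0",
)

```text
clock: 14.88
eef_pos: [447.0, -130.6, 123.0]
tool_rot: [3.14, 0.001, 1.57]
force: [0.6, -0.7, -0.9]
width: 49.4
gripper_force: 62.3
```

>>> move_arm(
  targets="-1 0 0 1.5 0 0 0; -1 0 0 1.7 0 0 0; -1 0 0 1.4 0 0 0; -1 0 0 1.1 0 0 0; -1 0 0 0.5 0 0 0",
)

```text
clock: 15.3
eef_pos: [446.0, -131.1, 59.5]
tool_rot: [-3.14, 0.001, 1.568]
force: [-0.4, 0.1, -1.3]
width: 49.6
gripper_force: 62.4
```

>>> move_arm(
  targets="-1 0 0 0.1 0 0 0; -1 0 0 0.1 0 0 0; -1 0 0 0 0 0 0; -1 0 0 0 0 0 0",
)

```text
clock: 15.63
eef_pos: [446.9, -129.6, 59.0]
tool_rot: [3.141, 0.0, 1.571]
force: [-1.0, -0.3, 0.1]
width: 49.6
gripper_force: 62.4
```

>>> move_arm(
  targets="-1 0 0 0.1 0 0 0; -1 0 0 0.05 0 0 0; -1 0 0 0.05 0 0 0; -1 0 0 0 0 0 0; -1 0 0 0 0 0 0",
)

```text
clock: 16.05
eef_pos: [446.7, -129.1, 56.6]
tool_rot: [-3.142, -0.0, 1.571]
force: [-0.1, 0.8, 1.5]
width: 49.8
gripper_force: 62.5
```

>>> move_arm(
  targets="-1 0 0 0.05 0 0 0; -1 0 0 0.03 0 0 0; -1 0 0 0 0 0 0; -1 0 0 0 0 0 0",
)

```text
clock: 16.38
eef_pos: [446.7, -129.1, 56.5]
tool_rot: [3.141, -0.001, 1.571]
force: [-0.8, 1.3, 11.5]
width: 49.4
gripper_force: 63.5
```

>>> move_arm(
  targets="1 0 0 0 0 0 0; 1 0 0 0 0 0 0; 1 0 0 0 0 0 0; 1 0 0 0 0 0 0; 1 0 0 -1 0 0 0",
)

```text
clock: 16.8
eef_pos: [445.5, -128.9, 64.6]
tool_rot: [-3.138, -0.001, 1.571]
force: [0.5, 0.1, -0.2]
width: 85.7
gripper_force: 0.0
```

>>> move_arm(
  targets="1 0 0 -3 0 0 0; 1 0 0 -3 0 0 0; 1 -2.4 2.7 0 0 0 0; 1 -2.5 2.7 0 0 0 0; 1 -2.5 2.7 0 0 0 0",
)

```text
clock: 17.22
eef_pos: [528.9, -203.3, 126.5]
tool_rot: [3.141, -0.0, 1.573]
force: [0.2, -0.2, 0.1]
width: 85.6
gripper_force: 0.0
```

>>> move_arm(
  targets="1 -2.5 2.7 0 0 0 0; 1 -2.5 2.7 0 0 0 0; 1 -2.3 2.7 0 0 0 0; 1 0 0 0 0 0 0; 1 0 0 0 0 0 0",
)

```text
clock: 17.63
eef_pos: [608.8, -277.7, 124.7]
tool_rot: [-3.141, 0.001, 1.57]
force: [-1.0, -0.1, -0.1]
width: 85.2
gripper_force: 0.0
```

```bash
python3 - <<'E'
from h import *
s=read_state(); print(s['eef_pos'],s['tool_rot'],s['force'])
d=grab('wrist','w9.png');t=grab('top');b=grab('scene')
p,bb=blob(d,*proj(d,(608,-275,12)),thr=50); print(p,bb,cast(d,*p,13))
p=proj(t,(447,-131,60)).astype(int);q=proj(b,(447,-131,60)).astype(int)
cv2.imwrite('pics/c5.png',np.hstack([cv2.resize(x['color'][v-30:v+30,u-30:u+30],(360,360),interpolation=cv2.INTER_CUBIC) for x,(u,v) in ((t,p),(b,q))])[:,:,::-1])
E
```

```text
[ 608.80416326 -277.69595587  124.65715914] [-3.14058194e+00  8.48713264e-04  1.57010606e+00] [-0.99919088 -0.12401476 -0.08679762]
[276.01864943 203.33350165] (237, 163, 80, 81) [ 609.00166179 -273.7470805    13.        ]
```

View pics/c5.png

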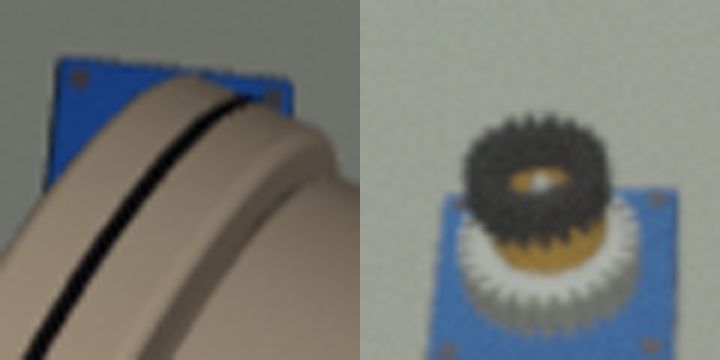

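The black gear sits level on the spacer (crop right, (538,180)). Now the red pulley, wrist (276,203).

>>> move_arm(
  targets="1 0.32 0 3.7 0 0 0; 1 0 0 3.5 0 0 0; 1 0 0 2.7 0 0 0; 1 0 0 1.5 0 0 0; 1 0 0 0.8 0 0 0",
)

```text
clock: 18.2
eef_pos: [606.8, -271.2, 1.5]
tool_rot: [-3.138, -0.002, 1.571]
force: [-0.5, 0.3, -0.9]
width: 85.2
gripper_force: 0.0
```

>>> move_arm(
  targets="1 0 0 0 0 0 0; -1 0 0 0 0 0 0; -1 0 0 0 0 0 0; -1 0 0 0 0 0 0; -1 0 0 0 0 0 0",
)

```text
clock: 18.62
eef_pos: [609.9, -273.8, 6.4]
tool_rot: [3.139, 0.001, 1.571]
force: [-1.2, 0.3, 6.4]
width: 57.1
gripper_force: 63.6
```

>>> move_arm(
  targets="-1 0 0 0 0 0 0; -1 0 0 -2 0 0 0; -1 0 0 -3 0 0 0; -1 0 0 -4 0 0 0; -1 0 0 -2.5 0 0 0",
)

```text
clock: 19.03
eef_pos: [609.9, -274.2, 123.3]
tool_rot: [3.137, 0.002, 1.571]
force: [0.4, -1.3, -0.2]
width: 57.1
gripper_force: 64.5
```

```bash
python3 - <<'E'
from h import *
s=read_state(); print(s['eef_pos'],s['tool_rot'],s['force'])
d=grab('wrist','w10.png'); cv2.imwrite('pics/w10c.png',d['color'][180:400,130:430,::-1])
E
```

```text
[ 609.89304059 -274.16472919  123.28235181] [3.13746630e+00 2.29964713e-03 1.57069823e+00] [ 0.3704459  -1.31277843 -0.17375891]
```

View pics/w10c.png

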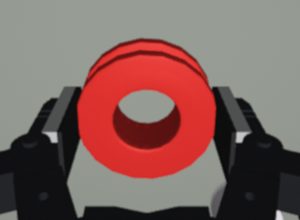

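>>> move_arm(
  targets="-1 2 -0.9 0 0 0 0; -1 3.5 -1.6 0 0 0 0; -1 3.6 -1.6 0 0 0 0; -1 3.6 -1.6 0 0 0 0; -1 3.6 -1.6 0 0 0 0",
)

```text
clock: 19.5
eef_pos: [535.1, -108.7, 119.7]
tool_rot: [3.14, -0.0, 1.57]
force: [1.3, 1.0, -1.4]
width: 57.1
gripper_force: 64.5
```

>>> move_arm(
  targets="-1 3.6 -1.6 0 0 0 0; -1 3.6 -1.6 0 0 0 0; -1 3.6 -1.6 0 0 0 0; -1 3.6 -1.6 0 0 0 0; -1 3.6 -1.6 0 0 0 0",
)

```text
clock: 19.92
eef_pos: [455.2, 71.6, 119.8]
tool_rot: [3.14, -0.001, 1.57]
force: [2.0, 0.9, -0.9]
width: 56.6
gripper_force: 64.5
```

>>> move_arm(
  targets="-1 3 -1.4 0 0 0 0; -1 1.75 -0.9 0 0 0 0; -1 0 0 0 0 0 0; -1 0 0 0 0 0 0; -1 0 0 0 0 0 0",
)

```text
clock: 20.33
eef_pos: [433.5, 117.0, 119.5]
tool_rot: [3.14, -0.0, 1.57]
force: [1.1, -0.0, -1.6]
width: 56.8
gripper_force: 64.5
```

>>> move_arm(
  targets="-1 0 0.05 2 0 0 0; -1 0 0 2.3 0 0 0; -1 0 0 2.2 0 0 0; -1 0 0 1.8 0 0 0; -1 0 0 1 0 0 0",
)

```text
clock: 20.75
eef_pos: [433.5, 115.6, 24.4]
tool_rot: [-3.141, 0.001, 1.568]
force: [-0.2, -0.3, -1.5]
width: 57.0
gripper_force: 64.5
```

>>> move_arm(
  targets="-1 0 0 0.2 0 0 0; -1 0 0 0.1 0 0 0; -1 0 0 0.05 0 0 0; -1 0 0 0 0 0 0; -1 0 0 0 0 0 0",
)

```text
clock: 21.17
eef_pos: [433.6, 117.5, 22.9]
tool_rot: [3.14, -0.0, 1.571]
force: [-0.2, -0.1, -0.5]
width: 56.7
gripper_force: 64.4
```

>>> move_arm(
  targets="-1 0 0 0.15 0 0 0; -1 0 0 0.1 0 0 0; -1 0 0 0.05 0 0 0; -1 0 0 0 0 0 0; -1 0 0 0 0 0 0",
)

```text
clock: 21.58
eef_pos: [432.9, 117.6, 19.2]
tool_rot: [-3.141, -0.0, 1.571]
force: [-0.1, 0.2, -2.1]
width: 56.9
gripper_force: 64.4
```

>>> move_arm(
  targets="-1 0 0 0.05 0 0 0; -1 0 0 0.05 0 0 0; -1 0 0 0 0 0 0; -1 0 0 0 0 0 0",
)

```text
clock: 21.92
eef_pos: [432.9, 117.5, 18.4]
tool_rot: [-3.141, -0.0, 1.571]
force: [-0.1, 0.8, 1.7]
width: 56.7
gripper_force: 64.8
```

>>> move_arm(
  targets="-1 0 0 0.04 0 0 0; -1 0 0 0.04 0 0 0; -1 0 0 0 0 0 0; -1 0 0 0 0 0 0",
)

```text
clock: 22.25
eef_pos: [433.0, 117.6, 18.3]
tool_rot: [3.141, -0.001, 1.571]
force: [-1.7, -0.4, 13.1]
width: 57.1
gripper_force: 65.9
```

>>> move_arm(
  targets="1 0 0 0 0 0 0; 1 0 0 0 0 0 0; 1 0 0 0 0 0 0; 1 0 0 0 0 0 0; 1 0 0 -1 0 0 0",
)

```text
clock: 22.67
eef_pos: [432.1, 117.2, 26.4]
tool_rot: [-3.139, 0.0, 1.571]
force: [0.2, -0.0, 0.2]
width: 85.2
gripper_force: 0.0
```

>>> move_arm(
  targets="1 0 0 -4 0 0 0; 1 0 0 -4 0 0 0; 1 2.2 2.5 -2 0 0 0; 1 2.65 2.9 0 0 0 0; 1 2.65 2.9 0 0 0 0",
)

```text
clock: 23.08
eef_pos: [517.5, 193.9, 129.4]
tool_rot: [3.139, -0.001, 1.571]
force: [0.3, 0.4, -0.8]
width: 85.4
gripper_force: 0.0
```

>>> move_arm(
  targets="1 2.65 2.95 0 0 0 0; 1 2.65 2.95 0 0 0 0; 1 2.6 2.9 0 0 0 0; 1 0 0 0 0 0 0; 1 0 0 0 0 0 0",
)

```text
clock: 23.5
eef_pos: [604.5, 273.1, 126.1]
tool_rot: [-3.141, 0.0, 1.574]
force: [-1.5, -0.8, -1.0]
width: 85.8
gripper_force: 0.0
```

```bash
python3 - <<'E'
from h import *
s=read_state(); print(s['eef_pos'],s['tool_rot'],s['force'])
d=grab('wrist','w11.png');t=grab('top');b=grab('scene')
p,bb=blob(d,*proj(d,(604,272,12)),thr=35); print(p,bb,cast(d,*p,11))
p=proj(t,(434,116,30)).astype(int);q=proj(b,(434,116,30)).astype(int)
L=[cv2.resize(x['color'][v-30:v+30,u-30:u+30],(266,266),interpolation=cv2.INTER_CUBIC) for x,(u,v) in ((t,p),(b,q))]
u,v=proj(d,(604,272,12)).astype(int);L.append(cv2.resize(d['color'][v-70:v+70,u-70:u+70],(266,266)))
cv2.imwrite('pics/c6.png',np.hstack(L)[:,:,::-1])
E
```

```text
[604.45249391 273.13875933 126.09628322] [-3.14109768e+00  4.11516483e-04  1.57421892e+00] [-1.47173917 -0.76930097 -0.95752345]
[274.56859764 207.78830267] (242, 175, 66, 66) [603.59417537 272.56347148  11.        ]
```

View pics/c6.png

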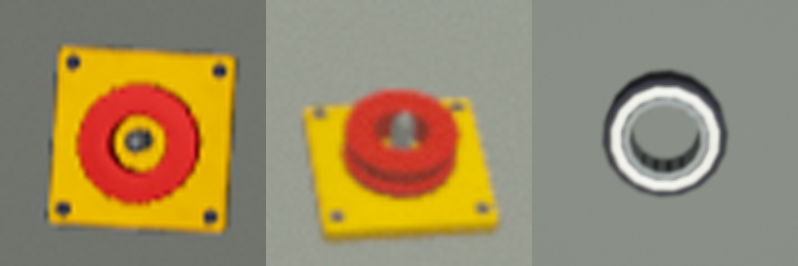

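The pulley lies flat round the yellow pin. The bearing is directly under the hand.

>>> move_arm(
  targets="1 -0.05 -0.05 3.7 0 0 0.2; 1 0 0 3.6 0 0 0; 1 0 0 2.8 0 0 0; 1 0 0 1.5 0 0 0; 1 0 0 0.8 0 0 0",
)

```text
clock: 24.07
eef_pos: [601.5, 269.7, 1.4]
tool_rot: [-3.137, 0.001, 1.566]
force: [0.3, 0.1, -0.2]
width: 85.4
gripper_force: 0.0
```

>>> move_arm(
  targets="1 0 0 0 0 0 0; -1 0 0 0 0 0 0; -1 0 0 0 0 0 0; -1 0 0 0 0 0 0; -1 0 0 0 0 0 0",
)

```text
clock: 24.48
eef_pos: [604.8, 271.5, 5.6]
tool_rot: [3.139, -0.001, 1.568]
force: [-0.8, -0.8, 6.8]
width: 47.1
gripper_force: 62.4
```

>>> move_arm(
  targets="-1 0 0 0 0 0 0; -1 0 0 -2 0 0 0; -1 0 0 -3 0 0 0; -1 0 0 -4 0 0 0; -1 0 0 -2.5 0 0 0",
)

```text
clock: 24.9
eef_pos: [604.8, 271.1, 122.2]
tool_rot: [3.138, -0.001, 1.567]
force: [1.6, -0.7, -1.4]
width: 46.5
gripper_force: 62.4
```

```bash
python3 - <<'E'
from h import *
s=read_state(); print(s['eef_pos'],s['tool_rot'],s['force'])
d=grab('wrist','w12.png'); cv2.imwrite('pics/w12c.png',d['color'][180:400,130:430,::-1])
E
```

```text
[604.76378716 271.06130433 122.24990148] [ 3.13832015e+00 -1.15986918e-03  1.56728798e+00] [ 1.61315762 -0.71604855 -1.42225776]
```

View pics/w12c.png

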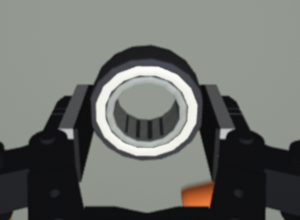

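The bearing is held level. Carrying it to the yellow stand.

>>> move_arm(
  targets="-1 -1.8 -2 0 0 0 -0.2; -1 -2.7 -3 0 0 0 0; -1 -2.7 -3 0 0 0 0; -1 -2.7 -3 0 0 0 0; -1 -2.7 -3 0 0 0 0",
)

```text
clock: 25.37
eef_pos: [461.9, 144.1, 119.0]
tool_rot: [3.141, -0.0, 1.572]
force: [0.4, -0.9, -2.2]
width: 46.8
gripper_force: 62.4
```

>>> move_arm(
  targets="-1 -1.9 -2.1 0 0 0 0; -1 -0.95 -1 0 0 0 0; -1 0 0 0 0 0 0; -1 0 0 0 0 0 0; -1 0 0 0 0 0 0",
)

```text
clock: 25.78
eef_pos: [433.9, 117.4, 118.9]
tool_rot: [3.14, -0.001, 1.572]
force: [0.8, -0.2, -0.1]
width: 46.9
gripper_force: 62.4
```

>>> move_arm(
  targets="-1 -0.1 0 1.6 0 0 0; -1 0 0 2 0 0 0; -1 0 0 2 0 0 0; -1 0 0 1.3 0 0 0; -1 0 0 0.6 0 0 0",
)

```text
clock: 26.2
eef_pos: [432.9, 116.4, 41.7]
tool_rot: [-3.14, -0.0, 1.572]
force: [-0.4, 0.2, -1.3]
width: 46.9
gripper_force: 62.3
```

>>> move_arm(
  targets="-1 0 0 0.15 0 0 0; -1 0 0 0.1 0 0 0; -1 0 0 0 0 0 0; -1 0 0 0 0 0 0",
)

```text
clock: 26.53
eef_pos: [433.0, 115.8, 41.5]
tool_rot: [3.141, -0.0, 1.571]
force: [-1.2, -0.8, -1.3]
width: 46.8
gripper_force: 62.3
```

>>> move_arm(
  targets="-1 0 0 0.08 0 0 0; -1 0 0 0.05 0 0 0; -1 0 0 0.03 0 0 0; -1 0 0 0 0 0 0; -1 0 0 0 0 0 0",
)

```text
clock: 26.95
eef_pos: [432.6, 115.7, 39.6]
tool_rot: [3.141, -0.001, 1.571]
force: [-0.3, -0.2, 2.4]
width: 47.1
gripper_force: 62.7
```

>>> move_arm(
  targets="-1 0 0 0.04 0 0 0; -1 0 0 0.04 0 0 0; -1 0 0 0 0 0 0; -1 0 0 0 0 0 0",
)

```text
clock: 27.28
eef_pos: [432.6, 115.8, 39.5]
tool_rot: [3.141, -0.001, 1.571]
force: [-2.9, 0.1, 13.3]
width: 47.0
gripper_force: 64.0
```

Contact. Release, rise, and move aside to the left for the final look.

>>> move_arm(
  targets="1 0 0 0 0 0 0; 1 0 0 0 0 0 0; 1 0 0 0 0 0 0; 1 0 0 0 0 0 0; 1 0 0 -1 0 0 0",
)

```text
clock: 27.7
eef_pos: [431.5, 115.3, 47.5]
tool_rot: [-3.139, 0.0, 1.571]
force: [0.2, -0.6, -0.0]
width: 85.5
gripper_force: 0.0
```

>>> move_arm(
  targets="1 0 0 -4 0 0 0; 1 0 0 -4 0 0 0; 1 3 0 -2 0 0 0; 1 4 0 0 0 0 0; 1 4 0 0 0 0 0",
)

```text
clock: 28.12
eef_pos: [433.4, 226.8, 150.3]
tool_rot: [3.139, -0.002, 1.568]
force: [1.1, 0.3, -0.4]
width: 85.1
gripper_force: 0.0
```

>>> move_arm(
  targets="1 4 0 0 0 0 0; 1 4 0 0 0 0 0; 1 3 0 0 0 0 0; 1 0 0 0 0 0 0; 1 0 0 0 0 0 0",
)

```text
clock: 28.53
eef_pos: [431.5, 337.4, 147.8]
tool_rot: [-3.141, 0.001, 1.576]
force: [0.3, -0.9, 0.1]
width: 85.5
gripper_force: 0.0
```

```bash
python3 - <<'E'
from h import *
L=[]
for n in ('top','scene'):
    d=grab(n); u,v=proj(d,(445,-8,30)).astype(int)
    L.append(cv2.resize(d['color'][v-40:v+40,u-100:u+100],(750,300),interpolation=cv2.INTER_CUBIC))
    p,_=blob(d,*proj(d,(489,2,20)),thr=28); print(n,p)
cv2.imwrite('pics/fin.png',np.vstack(L)[:,:,::-1])
E
```

```text
top [278.6443662 216.7241784]
scene [287.54320988 200.40595497]
```

View pics/fin.png

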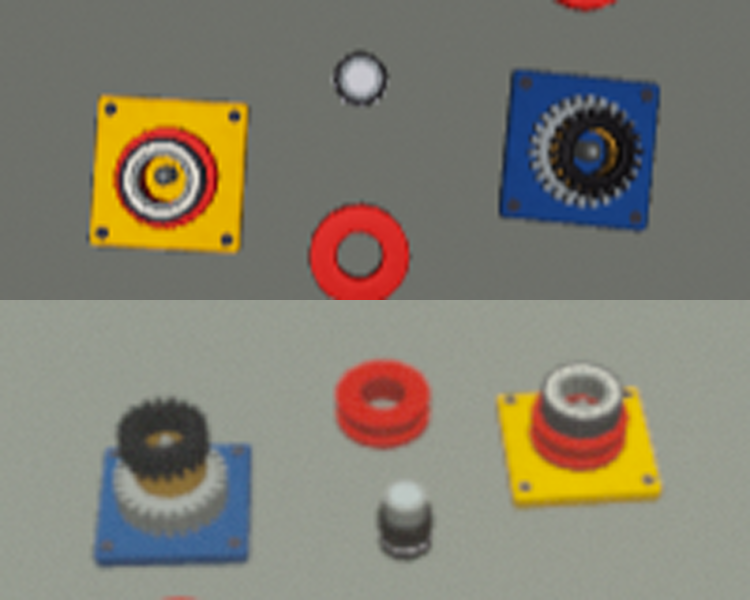

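Both stacks are complete and level, blue at (592,150) and yellow at (165,177). The lens hasn't moved.

```bash
python3 -c "
from cell import order; print(order.finish_job())"
```

```text
the job is handed in; nothing more can be done
None
```

Both kits are assembled in the right order on their pins, each part lowered until it touched and let go there; the lens is where it was, and the job is handed in at about 29 s (no verdict came back).

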